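# Put the flat lid on the utensil pan

### The job

Pressing only lightly on it, slide the thin green lid out over the open front edge of the top yellow tray until it sticks out far enough to be taken by its end, and carry it to the upside-down loaf pan and lay it flat along its top, centred, and let go. Then take it again by its middle and lower it into the rim of the open steel utensil pan, through the finger notches, so that it lies flat on the ledges inside. Leave the jar, bowl and mug where they stand.

Things in the scene. Friction and masses are not known exactly. Their poses are not given: they have to be found in the camera images.
- lid_mid (a point): centre (half-way up) of the green flat plastic lid, a plain plate 170 mm long (x), 64 mm wide (y), 3 mm thick (z up), 60 to 130 g. In the tray fingers find no room beside it; pressed from above with about 8 N it can be dragged, but may slip or lag. It may be turned end for end. It cracks if pressed on the tray with more than 40 N
- stack_front (a point): middle of the open front edge (nearest the robot) of a fixed stack of narrow yellow trays, 200 (x) by 96 mm (y), at the level of the top tray's smooth floor, 72 mm up. x points from here back over the tray, away from the robot, z up. Rims 12 mm high, 4 mm thick on its left, right and back leave 88 mm between. The lid lies on this floor, long side along x, its middle 90 to 108 mm behind the edge
- rest_top (a point): centre of the flat top of a fixed upside-down narrow steel loaf pan, 190 mm long (x) by 42 mm wide (y), 66 mm high (flange at its foot 206 by 60 by 4 mm). When the lid lies along it, its long sides overhang 11 mm each side, so that it can be taken across its width at the middle
- pan_seat (a point): centre of the lid's seat in the fixed open steel utensil pan, 61 mm above the table, level with two ledges 22 mm deep, one at each end, that carry the lid. Long side along x, z up. Inside the rim 178 (x) by 72 mm (y), walls 4 mm, rim 14 mm above the seat. Mid-way along each long side the wall is cut down to 28 mm above the table over 70 mm: only there is room for fingers on the lid's long sides
- shaker: amber glass jar, 64 mm across, 110 mm high, origin at the centre of its underside; to be left alone
- bowl: white bowl, 100 mm across, 50 mm high, origin at the centre of its underside; to be left alone
- mug: blue mug, 76 mm across, 90 mm high, origin at the centre of its underside; to be left alone

How it is judged:
By the outcome, as a careful person would: the job done as asked, in the order asked, and still so for the second after the job is handed in, with the robot touching nothing.
It also fails if it takes over 67 s, if anything falls off the work surface, if the arm or the gripper's body presses on something with over 40 N, if the wrist force passes 120 N, or if a joint passes its speed limit or range.

### The arm

A 6-joint arm with a two-finger parallel gripper is mounted at the origin on the work surface. World frame = base frame: x ahead of the robot, y to its left, z up, the work surface at z = 0. Lengths are in mm, angles in rad, forces in N, time in s.
With the tool pointing down it reaches from about 275 to 725 mm from the base axis. Payload 15.9 kg.
Tool frame: the origin (TCP) lies midway between the tips of the shut fingers; the grasp point (between the pads) lies 19 mm behind it; y points along the fingers, z is the direction in which the jaws open and shut, and the axes are right-handed (so a half turn about y gives the same grasp; the last joint's range is limited). The gripper opens to 85 mm and grips with 20 to 120 N. Pads are 22 mm wide; open, the fingers measure 114 mm over their backs; the gripper's body (76 mm by 85 mm) begins 54 mm behind the grasp point. The pads swing forward as they close: fully open they stand 13 mm farther back than shut.
Start: joints at [-1.194, 0.213, -0.034, 1.323, 0, 1.571], TCP at [183.966, -464.911, 231.306] pointing down, gripper open.
Joint ranges: [-2.98, 2.98], [-0.74, 1.72], [-1.14, 1.35], [-2.1, 2.04], [-1.57, 1.44], [-3.14, 3.14]. Speed limits (rad/s): [1.89, 1.89, 2.39, 2.57, 3.14, 3.14].

### API

Orientations are given as [roll, pitch, yaw] about the fixed x, y, z axes, in that order (R = Rz(yaw) Ry(pitch) Rx(roll)).
In Python, from station import bot, vision, boxes_of, spot_point gives the robot as it stands.
- The arm moves only by the tool drive_tool, never from a script. Its argument "series" is a list of rows, each a list of 5 numbers: the shift along the tool's x, y, z in m, then the turn about the tool's y in rad, then the closure, from -1 (fully open) to 1 (shut). In form: [[tx, ty, tz, turn, fingers], ...]. A call has 1 to 5 rows; each row shifts and turns the commanded pose from where the row before left it, along the tool's axes as they then stand; what a row does not reach is not made up. A row lasts 1/12 s, in which the tool goes at most 41.7 mm and 7.16 degrees, less where a joint would pass 70% of its speed; a pose out of reach is approached as far as the arm can. A call is refused whole if a number of a shift passes 0.0417 or a number of a turn 0.125, either way. A call with a gripper value outside its range is refused whole. The fingers move at their own pace and stop on an object; the grip force is fixed at half the most. Time passes only in rows, so rows that do not move let the fingers close. It gives the time, the measured TCP pose, the force and the opening at its end, in the units of the state.
- bot.observe(): the state, without advancing time (a new reading comes with each control period).
- vision.grab_frame(name): name is "scene" or "side" or "wrist"; returns the picture (400x640x3 uint8, red, green, blue); there is no depth.
- vision.get_calibration(name): a dict with "mtx" (3x3 intrinsics, pixels), "world_to_cam" (4x4, takes a point from world to camera coordinates); the wrist camera has in their place "hand_eye" (4x4, takes a point from camera to tool coordinates, whose origin is the TCP and whose axes are the tool frame's). Camera axes: x right, y down, z forward; pixel columns grow to the right and rows downward; lengths in mm; the calibration is good to about 2 mm. A picture is of the moment at which its call begins: read the wrist's pose just before it. get_calibration takes no time and is no camera call.
- bot.sign_off(): hands the job in, once; it reports no verdict.
Trained networks look in the newest picture that a camera, given by its name, has taken for a name from the list of things; names that differ only in an ending like _2 or _b are one class to them, and where a whole thing is asked for, a point or a joint stands for the part that bears it (a point fixed in the world has none). Each returns a list of dicts, best first, with "confidence" (0 to 1); they miss things now and then, are a little off and sometimes report something else, mostly with a low value. They report only what shows in the picture. A call takes as long as a camera call.
- boxes_of(camera, target): "location" ([x, y, z] in mm, in world coordinates, good to about 4 mm: the middle of the surface that is visible of it).
- spot_point(camera, target): "location" ([x, y, z] in mm, in world coordinates, good to about 4 mm: a listed point, or the origin of a listed thing).
The state is a dict: "time": time; "qpos": joint angles; "joint_velocities": joint speeds; "joint_efforts": joint torques, N m; "tcp_pos": TCP position; "eef_rot": TCP orientation; "wrist_force": force on the tool from outside, world axes, zero at the start; "ft_torque": the same for the moment, N m; "opening": finger opening in mm.
Only numpy, scipy, OpenCV 4.12 (cv2) and the standard library are available. Lean on these libraries where they do the work, as an engineer would, in place of code of your own. Each camera call takes 0.05 s, during which the arm holds its last target. There are 200 camera calls.

## Working session

There is one attempt and no reset: what is moved stays moved. The work goes in short steps, Python scripts to look and compute and a tool call to move; the robot and the scene stay as the last step left them, time stands still between calls to the robot, and variables do not carry over. Pictures are saved under pics/ and viewed, about 8 in all and at most 12, crops included, and the job is handed in when it is done.

Besides the shell and the picture viewer there is one more tool, called after "Emit:" as name(argument=value, ...), one argument or row to a line, values as JSON. drive_tool: Moves the arm, as the interface text tells. Its arguments: {"type":"object","properties":{"series":{"type":"array"}},"required":["series"]}

```bash
mkdir -p pics; ls; python3 - <<'E'
from station import bot, vision, boxes_of, spot_point
import cv2, numpy as np
ims=[]
for c in ("scene","side"):
    im=vision.grab_frame(c); cv2.imwrite(f"pics/{c}0.png",im[:,:,::-1])
    for t in ("lid_mid","stack_front","rest_top","pan_seat","shaker","bowl","mug"):
        r=spot_point(c,t); print(c,t,[(np.round(d["location"]).tolist(),round(d["confidence"],2)) for d in r[:2]])
o=bot.observe(); print(o)
np.set_printoptions(suppress=True,precision=3)
for c in ("scene","side","wrist"): print(c,vision.get_calibration(c))
E
```

```text
pics
scene lid_mid [([591.0, 274.0, 74.0], 0.84)]
scene stack_front [([502.0, 253.0, 67.0], 0.57)]
scene rest_top [([600.0, -251.0, 66.0], 0.9)]
scene pan_seat [([600.0, 23.0, 65.0], 0.85)]
scene shaker [([438.0, 484.0, 1.0], 0.63), ([604.0, 24.0, 60.0], 0.47)]
scene bowl [([443.0, -525.0, 1.0], 0.9)]
scene mug [([803.0, -44.0, 4.0], 0.75)]
side lid_mid [([591.0, 267.0, 75.0], 0.69)]
side stack_front [([503.0, 259.0, 76.0], 0.97)]
side rest_top [([603.0, -255.0, 64.0], 0.95)]
side pan_seat [([603.0, 19.0, 58.0], 0.57)]
side shaker [([444.0, 488.0, -2.0], 0.84)]
side bowl [([444.0, -524.0, -2.0], 0.56), ([504.0, 258.0, 74.0], 0.36)]
side mug []
{'time': 0.8, 'qpos': array([-1.19396252e+00,  2.12890029e-01, -3.43906136e-02,  1.32348404e+00,
       -1.06549245e-05,  1.57081714e+00]), 'joint_velocities': array([ 0.0001795 ,  0.00147387, -0.00121764,  0.000468  ,  0.00091704,
        0.0002751 ]), 'joint_efforts': array([ 4.22943494e-04, -6.85907578e+01,  4.87313962e+01,  1.21108100e-03,
       -1.89310986e-04,  4.39467556e-06]), 'tcp_pos': array([ 183.98504972, -464.91599646,  231.314552
[... 536 characters left out ...]
0.   ,    0.   ,    1.   ]])}
side {'mtx': array([[515.319,   0.   , 318.311],
       [  0.   , 515.319, 188.396],
       [  0.   ,   0.   ,   1.   ]]), 'world_to_cam': array([[   0.978,   -0.208,    0.013, -598.661],
       [  -0.099,   -0.516,   -0.851,   95.067],
       [   0.184,    0.831,   -0.525, 1544.484],
       [   0.   ,    0.   ,    0.   ,    1.   ]])}
wrist {'mtx': array([[278.227,   0.   , 317.209],
       [  0.   , 278.227, 199.761],
       [  0.   ,   0.   ,   1.   ]]), 'hand_eye': array([[   0.   ,    0.947,    0.322,  -82.972],
       [   0.001,   -0.322,    0.947, -142.177],
       [   1.   ,    0.   ,   -0.001,    0.718],
       [   0.   ,    0.   ,    0.   ,    1.   ]])}
```

```bash
python3 - <<'E'
import cv2, numpy as np
a=cv2.imread("pics/scene0.png");b=cv2.imread("pics/side0.png")
cv2.imwrite("pics/v1.png",cv2.resize(a,(800,500)))
cv2.imwrite("pics/v2.png",cv2.resize(b,(800,500)))
E
```

```text
(no output)
```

View pics/v1.png

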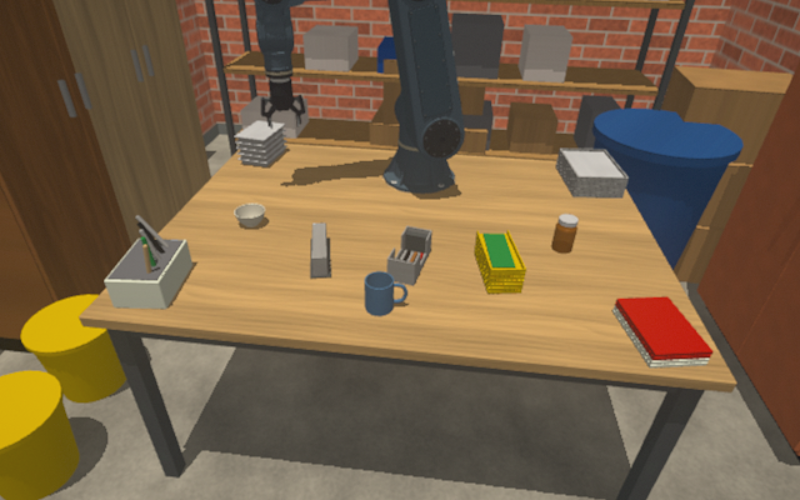

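View pics/v2.png

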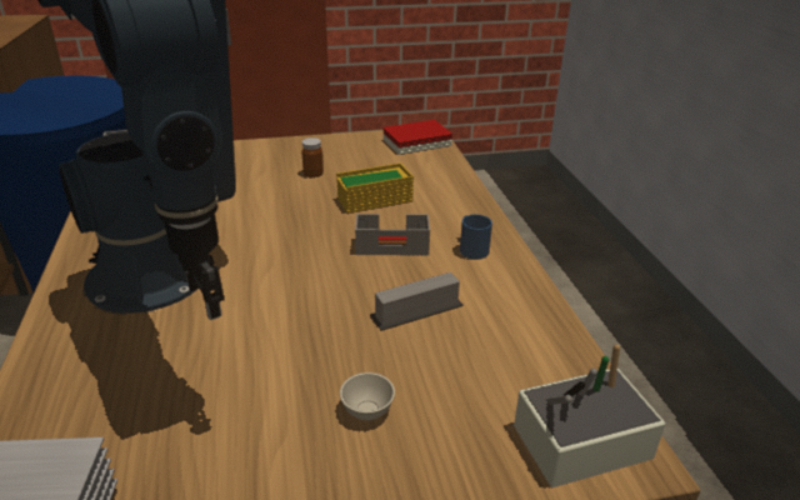

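The lid lies in the yellow tray (v1 px ~500,250), the loaf pan is at ~320,248, the utensil pan at ~410,255, and the mug is behind it at ~385,293. The detections agree with this. I'll turn the tool to yaw 0 and go above the loaf pan to measure with the wrist camera.

Emit:
drive_tool(
  series=[
    [0, 0, 0, -0.12, 1],
    [0, 0, 0, -0.12, 1],
    [0, 0, 0, -0.12, 1],
    [0, 0, 0, -0.12, 1],
    [0, 0, 0, -0.12, 1],
  ],
)

```text
time: 1.22
tcp_pos: [184.0, -464.9, 231.3]
eef_rot: [-1.571, 0.0, -2.159]
wrist_force: [-0.2, -0.6, 0.9]
opening: 25.6
```

Emit:
drive_tool(
  series=[
    [0, 0, 0, -0.12, 1],
    [0, 0, 0, -0.12, 1],
    [0, 0, 0, -0.12, 1],
    [0, 0, 0, -0.12, 1],
    [0, 0, 0, -0.12, 1],
  ],
)

```text
time: 1.63
tcp_pos: [183.9, -464.9, 231.3]
eef_rot: [-1.571, 0.0, -1.559]
wrist_force: [0.1, 1.2, -0.2]
opening: -0.2
```

Emit:
drive_tool(
  series=[
    [0, 0, 0, -0.12, 1],
    [0, 0, 0, -0.12, 1],
    [0, 0, 0, -0.12, 1],
    [0, 0, 0, -0.12, 1],
    [0, 0, 0, -0.12, 1],
  ],
)

```text
time: 2.05
tcp_pos: [184.0, -464.9, 231.3]
eef_rot: [-1.571, -0.0, -0.959]
wrist_force: [-0.9, 0.1, -0.3]
opening: -0.1
```

Emit:
drive_tool(
  series=[
    [0, 0, 0, -0.12, 1],
    [0, 0, 0, -0.12, 1],
    [0, 0, 0, -0.12, 1],
    [0, 0, 0, -0.12, 1],
    [0, 0, 0, -0.12, 1],
  ],
)

```text
time: 2.47
tcp_pos: [184.0, -464.9, 231.3]
eef_rot: [-1.571, -0.0, -0.359]
wrist_force: [-0.6, 0.5, 0.8]
opening: -0.4
```

Emit:
drive_tool(
  series=[
    [0, 0, 0, -0.12, 1],
    [0, 0, 0, -0.12, 1],
    [0, 0, 0, -0.12, 1],
    [0, 0, 0, 0, 1],
  ],
)

```text
time: 2.8
tcp_pos: [184.0, -464.9, 231.3]
eef_rot: [-1.571, -0.0, 0.001]
wrist_force: [0.4, 0.4, -0.2]
opening: 0.1
```

Emit:
drive_tool(
  series=[
    [0.034, 0, 0.0175, 0, 1],
    [0.034, 0, 0.0175, 0, 1],
    [0.034, 0, 0.0175, 0, 1],
    [0.034, 0, 0.0175, 0, 1],
    [0.034, 0, 0.0175, 0, 1],
  ],
)

```text
time: 3.22
tcp_pos: [355.8, -377.1, 231.5]
eef_rot: [-1.571, -0.0, -0.01]
wrist_force: [-0.3, -1.1, -0.8]
opening: 0.1
```

Emit:
drive_tool(
  series=[
    [0.034, 0, 0.0175, 0, 1],
    [0.034, 0, 0.0175, 0, 1],
    [0.034, 0, 0.0175, 0, 1],
    [0.034, 0, 0.0175, 0, 1],
    [0.034, 0, 0.0175, 0, 1],
  ],
)

```text
time: 3.63
tcp_pos: [526.4, -290.3, 231.3]
eef_rot: [-1.571, -0.0, -0.009]
wrist_force: [0.2, -0.1, -0.5]
opening: -0.1
```

Emit:
drive_tool(
  series=[
    [0.034, 0, 0.0175, 0, 1],
    [0.03, 0, 0.0175, 0, 1],
    [0, 0, 0, 0, 1],
    [0, 0, 0, 0, 1],
  ],
)

```text
time: 3.97
tcp_pos: [590.2, -255.6, 230.3]
eef_rot: [-1.57, 0.001, -0.006]
wrist_force: [0.3, -1.9, 1.0]
opening: 0.2
```

```bash
cat > h.py <<'E'
from station import bot, vision, boxes_of, spot_point
import cv2, numpy as np, json
from scipy.spatial.transform import Rotation as Rn
def pose():
    o=bot.observe(); T=np.eye(4); T[:3,:3]=Rn.from_euler('xyz',o["eef_rot"]).as_matrix(); T[:3,3]=o["tcp_pos"]; return T
def shot(name):
    "wrist picture; saves image and camera->world pose"
    c=vision.get_calibration("wrist"); T=pose()@c["hand_eye"]; im=vision.grab_frame("wrist")
    cv2.imwrite(f"pics/{name}.png",im[:,:,::-1]); np.save(f"pics/{name}.npy",T); return im,T,c["mtx"]
def px2w(uv,z,T,K):
    uv=np.atleast_2d(uv).astype(float); d=np.c_[uv,np.ones(len(uv))]@np.linalg.inv(K).T@T[:3,:3].T
    return T[:3,3]+d*((z-T[2,3])/d[:,2])[:,None]
def w2px(p,T,K):
    q=(np.atleast_2d(p)-T[:3,3])@T[:3,:3]@K.T; return q[:,:2]/q[:,2:]
def rows(target,yaw):
    "shift in tool axes (x,y,z) mm and turn to reach world target"
    T=pose(); d=T[:3,:3].T@(np.array(target,float)-T[:3,3]); cur=np.arctan2(T[1,0],T[0,0])
    return np.round(d,1), round(float((cur-yaw+np.pi)%(2*np.pi)-np.pi),3)
def topdown(im,T,K,cx,cy,z,w=300,h=200,s=2.5):
    "rectified map at height z: right=+x world, up=+y; s px per mm"
    u,v=np.meshgrid(np.arange(int(w*s)),np.arange(int(h*s)))
    P=np.c_[(cx-w/2+u/s).ravel(),(cy+h/2-v/s).ravel(),np.full(u.size,z)]
    q=w2px(P,T,K).reshape(*u.shape,2).astype(np.float32)
    return cv2.remap(im[:,:,::-1].copy(),q[...,0],q[...,1],cv2.INTER_CUBIC)
E
python3 - <<'E'
from h import *
im,T,K=shot("w_rest")
for t in ("rest_top","pan_seat"): print(t,[(np.round(d["location"],1).tolist(),round(d["confidence"],2)) for d in spot_point("wrist",t)[:2]])
print(np.round(pose()[:3,3],1))
cv2.imwrite("pics/v3.png",im[:,:,::-1])
E
```

```text
rest_top [([605.8, -253.5, 66.5], 0.69)]
pan_seat [([600.0, 18.5, 60.3], 0.71)]
[ 588.3 -257.4  231.4]
```

View pics/v3.png

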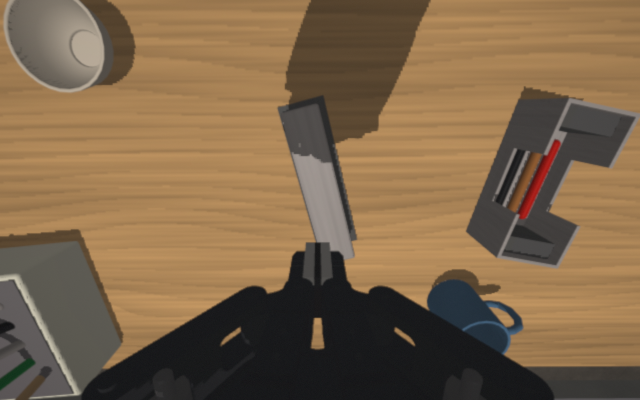

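Wrist view: the loaf pan's near end is at px (300,102) and its far end at (339,254), so yaw is about +0.25. The open pan at the right is turned the other way. I'll take the same view over the other two, then fit the known outlines.

Emit:
drive_tool(
  series=[
    [0, 0, 0.04, 0, 1],
    [0, 0, 0.04, 0, 1],
    [0, 0, 0.04, 0, 1],
    [0, 0, 0.04, 0, 1],
    [0, 0, 0.04, 0, 1],
  ],
)

```text
time: 4.53
tcp_pos: [588.9, -56.3, 231.9]
eef_rot: [-1.571, -0.001, -0.008]
wrist_force: [-0.1, -0.6, -0.6]
opening: 0.0
```

Emit:
drive_tool(
  series=[
    [0, 0, 0.04, 0, 1],
    [0, 0, 0.036, 0, 1],
    [0, 0, 0, 0, 1],
    [0, 0, 0, 0, 1],
    [0, 0, 0, 0, 1],
  ],
)

```text
time: 4.95
tcp_pos: [590.0, 18.2, 231.7]
eef_rot: [-1.571, -0.0, -0.006]
wrist_force: [0.2, -0.3, -0.4]
opening: 0.1
```

```bash
python3 - <<'E'
from h import *
im,T,K=shot("w_pan")
for t in ("rest_top","pan_seat","stack_front"): print(t,[(np.round(d["location"],1).tolist(),round(d["confidence"],2)) for d in spot_point("wrist",t)[:2]])
print(np.round(pose()[:3,3],1))
E
```

```text
rest_top [([603.2, -254.8, 68.3], 0.63)]
pan_seat [([602.1, 19.6, 64.2], 0.59)]
stack_front [([503.4, 255.8, 68.2], 0.92)]
[590.3  17.8 231.4]
```

Emit:
drive_tool(
  series=[
    [0, 0, 0.04, 0, 1],
    [0, 0, 0.04, 0, 1],
    [0, 0, 0.04, 0, 1],
    [0, 0, 0.04, 0, 1],
    [0, 0, 0.04, 0, 1],
  ],
)

```text
time: 5.57
tcp_pos: [591.3, 220.0, 231.4]
eef_rot: [-1.571, -0.0, -0.007]
wrist_force: [0.6, -1.0, 0.5]
opening: 0.4
```

Emit:
drive_tool(
  series=[
    [0, 0, 0.035, 0, 1],
    [0, 0, 0, 0, 1],
    [0, 0, 0, 0, 1],
    [0, 0, 0, 0, 1],
  ],
)

```text
time: 5.9
tcp_pos: [591.6, 253.3, 231.1]
eef_rot: [-1.571, 0.0, -0.006]
wrist_force: [0.0, 0.1, -0.4]
opening: -0.1
```

```bash
python3 - <<'E'
from h import *
im,T,K=shot("w_tray")
for t in ("lid_mid","pan_seat","stack_front"): print(t,[(np.round(d["location"],1).tolist(),round(d["confidence"],2)) for d in spot_point("wrist",t)[:2]])
print(np.round(pose()[:3,3],1))
a=cv2.imread("pics/w_pan.png")
cv2.imwrite("pics/v4.png",np.vstack([a[:290],im[:290,:,::-1]]))
E
```

```text
lid_mid [([591.7, 270.1, 76.0], 0.66)]
pan_seat [([601.2, 22.0, 62.2], 0.56)]
stack_front [([505.4, 254.7, 71.7], 0.75)]
[591.7 252.8 231.6]
```

View pics/v4.png

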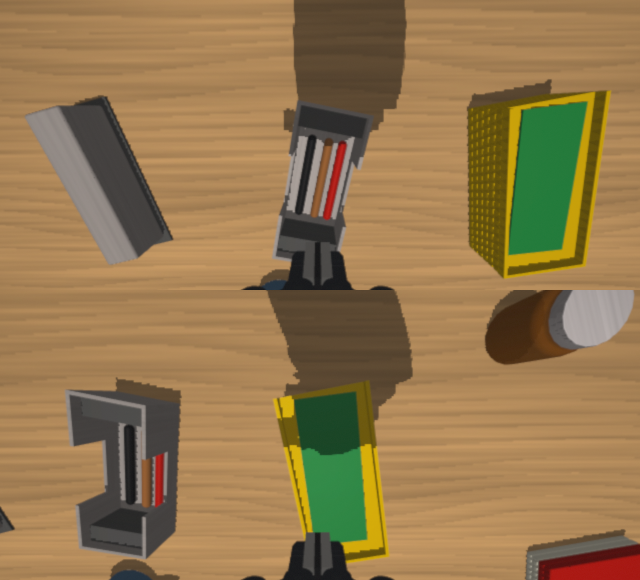

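The open pan sits at px (275-370, 100-260) in the upper view, with its notch on the left clear in the lower view. The tray and lid are clear in both, and the lid is roughly parallel to the tray. Next I fit the known outlines in all wrist views.

```bash
cat > fit.py <<'E'
from h import *
from scipy.optimize import differential_evolution
K=vision.get_calibration("wrist")["mtx"]
def load(n):
    im=cv2.imread(f"pics/{n}.png"); g=[]
    b=cv2.GaussianBlur(im,(0,0),1.0).astype(np.float32)
    gx=cv2.Sobel(b,-1,1,0,scale=.125); gy=cv2.Sobel(b,-1,0,1,scale=.125)
    return gx,gy,np.load(f"pics/{n}.npy")
def seg(a,b): return np.linspace(a,b,60),np.array(b,float)-np.array(a,float)
def rect(L,W,z,x0=0): 
    c=[(x0+s*L/2,t*W/2,z) for s,t in((1,1),(1,-1),(-1,-1),(-1,1))]
    return [seg(c[i],c[(i+1)%4]) for i in range(4)]
def notch(L,W,z):
    o=[]
    for t in(1,-1):
        o.append(seg((t*L/2,-W/2,z),(t*L/2,W/2,z)))
        for s in(1,-1): o.append(seg((s*35,t*W/2,z),(s*L/2,t*W/2,z)))
    return o
def U(L,W,z,x1): return [seg((0,W/2,z),(x1,W/2,z)),seg((0,-W/2,z),(x1,-W/2,z)),seg((x1,-W/2,z),(x1,W/2,z))]
M=dict(rest=rect(190,42,66),pan=notch(186,80,75)+notch(178,72,75),
 stack=U(200,96,84,200)+U(200,88,84,196)+[seg((0,-48,72),(0,48,72))],lid=rect(170,64,75),
 lidrest=rect(170,64,69),lidpan=rect(170,64,64))
def score(p,segs,views):
    x,y,a=p; c,s=np.cos(a),np.sin(a); R=np.array([[c,-s,0],[s,c,0],[0,0,1]]); tot=n=0
    for gx,gy,T in views:
        for P,_ in segs:
            W=P@R.T+[x,y,0]; q=w2px(W,T,K); d=q[-1]-q[0]; d/=np.linalg.norm(d)+1e-9
            ok=(q[:,0]>2)&(q[:,0]<637)&(q[:,1]>2)&(q[:,1]<(np.where(abs(q[:,0]-318)<40,238,np.where(abs(q[:,0]-318)<75,280,270))))
            if ok.sum()<10: continue
            m=[q[ok,0].astype(np.float32)[None],q[ok,1].astype(np.float32)[None]]
            A=cv2.remap(gx,*m,cv2.INTER_LINEAR)[0]; B=cv2.remap(gy,*m,cv2.INTER_LINEAR)[0]
            v=np.minimum(np.abs(-d[1]*A+d[0]*B).max(-1),12); tot+=v.sum(); n+=ok.sum()
    return -tot/max(n,1)
def fit(obj,names,g,r=(12,12,.15)):
    V=[load(n) for n in names]
    b=[(g[i]-r[i],g[i]+r[i]) for i in range(3)]
    o=differential_evolution(score,b,args=(M[obj],V),seed=1,popsize=25,tol=1e-6,maxiter=80)
    return np.round(o.x,[1,1,4][0]) if 0 else (np.round(o.x[:2],1).tolist(),round(o.x[2],4),round(-o.fun,2))
E
python3 - <<'E'
from fit import *
for o,g,ns in(("rest",(604,-253,.25),["w_rest","w_pan"]),("pan",(601,20,-.2),["w_pan","w_tray","w_rest"]),("stack",(504,256,.15),["w_tray","w_pan"]),("lid",(591,270,.15),["w_tray","w_pan"])):
    print(o,"all",fit(o,ns,g,(12,12,.25)))
    for n in ns: print("  ",n,fit(o,[n],g,(12,12,.25)))
E
```

```text
rest all ([601.4, -251.1], np.float64(0.247), np.float64(9.68))
   w_rest ([596.0, -254.7], np.float64(0.2376), np.float64(11.34))
   w_pan ([601.1, -249.8], np.float64(0.2458), np.float64(10.59))
pan all ([600.5, 18.7], np.float64(-0.1997), np.float64(10.74))
   w_pan ([600.8, 19.4], np.float64(-0.21), np.float64(9.35))
   w_tray ([600.3, 19.4], np.float64(-0.1955), np.float64(11.26))
   w_rest ([600.2, 17.8], np.float64(-0.2075), np.float64(11.48))
stack all ([503.2, 256.4], np.float64(0.173), np.float64(10.79))
   w_tray ([503.4, 256.1], np.float64(0.1743), np.float64(10.53))
   w_pan ([502.5, 253.5], np.float64(0.1766), np.float64(11.21))
lid all ([593.0, 269.8], np.float64(0.1179), np.float64(11.96))
   w_tray ([593.4, 270.1], np.float64(0.1117), np.float64(11.93))
   w_pan ([592.8, 269.5], np.float64(0.1175), np.float64(12.0))
```

Fits agree with the detections (rest (601,-251, yaw 0.247), pan (600.5,19, -0.20), stack (503,256, 0.173), lid (593,270, 0.118), lid 91 mm behind the edge). Now go over the lid, shut, and press gently.

Emit:
drive_tool(
  series=[
    [0.013, 0, 0.01, 0, 1],
    [0.013, 0, 0.01, 0, 1],
    [0, 0.035, 0, -0.09, 1],
    [0, 0.035, 0, -0.09, 1],
    [0, 0.035, 0, 0, 1],
  ],
)

```text
time: 6.52
tcp_pos: [618.3, 273.4, 125.6]
eef_rot: [-1.57, -0.002, 0.18]
wrist_force: [1.1, 0.7, 0.1]
opening: -0.1
```

Emit:
drive_tool(
  series=[
    [0, 0.034, 0, 0, 1],
    [0, 0.008, 0, 0, 1],
    [0, 0.002, 0, 0, 1],
    [0, 0, 0, 0, 1],
    [0, 0, 0, 0, 1],
  ],
)

```text
time: 6.93
tcp_pos: [618.8, 274.3, 84.8]
eef_rot: [-1.57, -0.003, 0.175]
wrist_force: [-0.4, 0.0, 0.3]
opening: -0.1
```

Emit:
drive_tool(
  series=[
    [0, 0.004, 0, 0, 1],
    [0, 0, 0, 0, 1],
    [0, 0, 0, 0, 1],
  ],
)

```text
time: 7.18
tcp_pos: [617.9, 274.2, 79.0]
eef_rot: [-1.571, -0.001, 0.175]
wrist_force: [-0.4, -0.6, -0.2]
opening: 0.2
```

Emit:
drive_tool(
  series=[
    [0, 0.001, 0, 0, 1],
    [0, 0.001, 0, 0, 1],
    [0, 0, 0, 0, 1],
    [0, 0, 0, 0, 1],
  ],
)

```text
time: 7.52
tcp_pos: [617.5, 274.0, 76.2]
eef_rot: [-1.571, 0.0, 0.175]
wrist_force: [-0.6, -0.2, -0.4]
opening: 0.2
```

Emit:
drive_tool(
  series=[
    [0, 0.0005, 0, 0, 1],
    [0, 0, 0, 0, 1],
    [0, 0, 0, 0, 1],
  ],
)

```text
time: 7.77
tcp_pos: [617.5, 274.0, 75.8]
eef_rot: [-1.571, 0.0, 0.175]
wrist_force: [-0.2, 0.2, 0.0]
opening: -0.0
```

Emit:
drive_tool(
  series=[
    [0, 0.0005, 0, 0, 1],
    [0, 0, 0, 0, 1],
    [0, 0, 0, 0, 1],
  ],
)

```text
time: 8.02
tcp_pos: [617.5, 274.0, 75.3]
eef_rot: [-1.571, 0.0, 0.175]
wrist_force: [0.1, -0.7, -0.5]
opening: 0.1
```

Emit:
drive_tool(
  series=[
    [0, 0.0005, 0, 0, 1],
    [0, 0, 0, 0, 1],
    [0, 0, 0, 0, 1],
  ],
)

```text
time: 8.27
tcp_pos: [617.6, 274.0, 75.1]
eef_rot: [-1.571, -0.0, 0.175]
wrist_force: [-1.7, -0.6, 4.7]
opening: -0.2
```

Emit:
drive_tool(
  series=[
    [0, 0.0003, 0, 0, 1],
    [0, 0, 0, 0, 1],
    [0, 0, 0, 0, 1],
  ],
)

```text
time: 8.52
tcp_pos: [617.6, 274.1, 75.1]
eef_rot: [-1.571, -0.001, 0.175]
wrist_force: [-3.0, -2.1, 7.9]
opening: -0.1
```

Emit:
drive_tool(
  series=[
    [-0.001, 0.0002, 0, 0, 1],
    [-0.002, 0, 0, 0, 1],
    [-0.002, 0, 0, 0, 1],
    [-0.002, 0, 0, 0, 1],
  ],
)

```text
time: 8.85
tcp_pos: [611.5, 273.1, 75.1]
eef_rot: [-1.57, -0.002, 0.175]
wrist_force: [2.3, 0.5, 6.5]
opening: -0.2
```

Emit:
drive_tool(
  series=[
    [-0.002, 0, 0, 0, 1],
    [-0.002, 0, 0, 0, 1],
    [-0.002, 0, 0, 0, 1],
    [-0.002, 0, 0, 0, 1],
  ],
)

```text
time: 9.18
tcp_pos: [603.6, 271.7, 75.1]
eef_rot: [-1.57, -0.002, 0.175]
wrist_force: [2.2, 0.2, 6.6]
opening: -0.1
```

Emit:
drive_tool(
  series=[
    [-0.003, 0.0002, 0, 0, 1],
    [-0.003, 0, 0, 0, 1],
    [-0.003, 0, 0, 0, 1],
    [-0.003, 0, 0, 0, 1],
    [-0.003, 0, 0, 0, 1],
  ],
)

```text
time: 9.6
tcp_pos: [588.9, 269.2, 75.0]
eef_rot: [-1.57, -0.003, 0.175]
wrist_force: [3.0, 1.0, 8.2]
opening: -0.1
```

```bash
python3 - <<'E'
from fit import *
im,T,k=shot("w_drag"); print(fit("lid",["w_drag"],(570,267,.14),(30,8,.12)),np.round(pose()[:3,3],1))
cv2.imwrite("pics/v5.png",im[:,:,::-1])
E
```

```text
([565.1, 265.2], np.float64(0.113), np.float64(11.95)) [588.5 269.1  75.1]
```

View pics/v5.png

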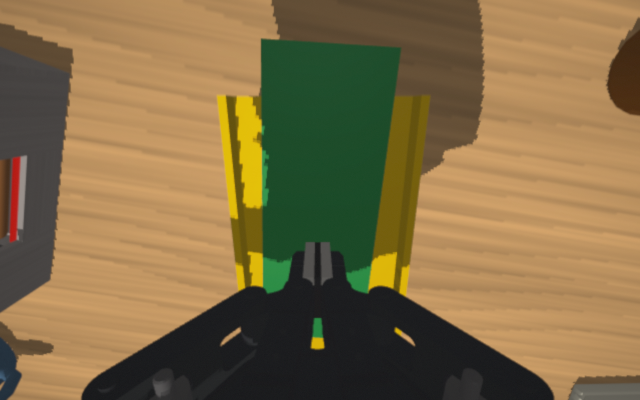

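The lid follows: it sticks out ~22 mm over the front edge (px row 40 vs tray edge row 95), and the fit gives mid at (565,265). I'll drag 36 mm more.

Emit:
drive_tool(
  series=[
    [-0.003, 0, 0, 0, 1],
    [-0.003, 0, 0, 0, 1],
    [-0.003, 0, 0, 0, 1],
    [-0.003, 0, 0, 0, 1],
    [-0.003, 0, 0, 0, 1],
  ],
)

```text
time: 10.07
tcp_pos: [574.2, 266.5, 75.0]
eef_rot: [-1.57, -0.003, 0.175]
wrist_force: [2.5, -0.2, 7.3]
opening: 0.3
```

Emit:
drive_tool(
  series=[
    [-0.003, 0, 0, 0, 1],
    [-0.003, 0, 0, 0, 1],
    [-0.003, 0, 0, 0, 1],
    [-0.003, 0, 0, 0, 1],
    [-0.003, 0, 0, 0, 1],
  ],
)

```text
time: 10.48
tcp_pos: [559.5, 264.0, 75.1]
eef_rot: [-1.57, -0.003, 0.175]
wrist_force: [2.0, -0.7, 8.2]
opening: 0.1
```

Emit:
drive_tool(
  series=[
    [-0.003, 0, 0, 0, 1],
    [-0.003, 0, 0, 0, 1],
    [0, 0, 0, 0, 1],
  ],
)

```text
time: 10.73
tcp_pos: [553.1, 262.8, 75.1]
eef_rot: [-1.57, -0.002, 0.175]
wrist_force: [-1.0, -0.4, 10.5]
opening: 0.0
```

Emit:
drive_tool(
  series=[
    [0, -0.001, 0, 0, 1],
    [0, -0.003, 0, 0, 1],
    [0, -0.04, 0, 0, -1],
    [0, -0.04, 0, 0, -1],
    [0, 0, 0, 0, -1],
  ],
)

```text
time: 11.15
tcp_pos: [555.0, 263.7, 165.5]
eef_rot: [-1.568, -0.008, 0.175]
wrist_force: [1.4, 0.1, 1.5]
opening: 36.3
```

```bash
python3 - <<'E'
from fit import *
im,T,k=shot("w_out"); print(fit("lid",["w_out"],(528,260,.12),(25,10,.15)),fit("stack",["w_out"],(503,256,.173),(8,8,.08)),np.round(pose()[:3,3],1))
E
```

```text
([529.3, 259.6], np.float64(0.1179), np.float64(11.95)) ([503.5, 256.1], np.float64(0.1733), np.float64(7.56)) [554.5 263.4 162.3]
```

Emit:
drive_tool(
  series=[
    [0, 0, 0, 0.057, -1],
    [-0.025, 0, 0, 0, -1],
    [-0.025, 0, 0, 0, -1],
    [-0.027, 0, -0.001, 0, -1],
    [0, 0, 0, 0, -1],
  ],
)

```text
time: 11.62
tcp_pos: [471.9, 251.4, 157.4]
eef_rot: [-1.572, 0.003, 0.119]
wrist_force: [-0.0, -0.3, -0.4]
opening: 85.4
```

Emit:
drive_tool(
  series=[
    [0, 0, 0, 0, -1],
    [0, 0, 0, 0, -1],
    [0, 0, 0, 0, -1],
  ],
)

```text
time: 11.87
tcp_pos: [476.8, 252.6, 157.9]
eef_rot: [-1.571, -0.0, 0.118]
wrist_force: [-0.1, 0.2, -0.3]
opening: 85.3
```

```bash
python3 - <<'E'
from fit import *
im,T,k=shot("w_pre"); print(fit("lid",["w_pre"],(529,260,.12),(10,10,.1)),rows((477.7,253.5,47.5),.118),pose()[:3,3],bot.observe()["opening"])
E
```

```text
([528.4, 258.9], np.float64(0.1093), np.float64(12.0)) (array([  1. , 110.3,   0.9]), -0.0) [476.8267592  252.51564445 157.82852003] 85.31835289589111
```

Emit:
drive_tool(
  series=[
    [0, 0.03, 0, 0, -1],
    [0, 0.03, 0, 0, -1],
    [0, 0.03, 0, 0, -1],
    [0, 0.015, 0, 0, -1],
    [0, 0.005, 0, 0, -1],
  ],
)

```text
time: 12.33
tcp_pos: [475.1, 251.6, 45.1]
eef_rot: [-1.572, 0.004, 0.118]
wrist_force: [-0.2, -0.4, 0.4]
opening: 85.5
```

Emit:
drive_tool(
  series=[
    [0, 0, 0, 0, -1],
    [0, 0, 0, 0, -1],
    [0, 0, 0, 0, 1],
    [0, 0, 0, 0, 1],
    [0, 0, 0, 0, 1],
  ],
)

```text
time: 12.75
tcp_pos: [477.1, 252.9, 49.3]
eef_rot: [-1.57, -0.002, 0.118]
wrist_force: [-0.5, -0.9, 5.7]
opening: 61.8
```

Emit:
drive_tool(
  series=[
    [0, 0, 0, 0, 1],
    [0, 0, 0, 0, 1],
    [0, 0, 0, 0, 1],
  ],
)

```text
time: 13.0
tcp_pos: [477.1, 252.9, 49.2]
eef_rot: [-1.57, -0.002, 0.118]
wrist_force: [0.4, -0.3, 6.3]
opening: 61.9
```

Emit:
drive_tool(
  series=[
    [0, -0.002, 0, 0, 1],
    [0, -0.004, 0, 0, 1],
    [0, -0.008, 0, 0, 1],
    [0, -0.01, 0, 0, 1],
    [0, -0.01, 0, 0, 1],
  ],
)

```text
time: 13.42
tcp_pos: [476.1, 252.4, 83.3]
eef_rot: [-1.571, 0.0, 0.118]
wrist_force: [0.6, 1.0, -1.3]
opening: 61.5
```

Emit:
drive_tool(
  series=[
    [0, -0.02, 0, 0, 1],
    [0, -0.02, 0, 0, 1],
    [0, -0.01, 0, 0, 1],
    [0, 0, 0, 0, 1],
    [0, 0, 0, 0, 1],
  ],
)

```text
time: 13.83
tcp_pos: [476.4, 252.6, 132.3]
eef_rot: [-1.57, -0.001, 0.118]
wrist_force: [0.2, -0.1, -0.9]
opening: 61.6
```

```bash
python3 - <<'E'
from h import *
im,T,K=shot("w_lift"); o=bot.observe(); print(np.round(o["tcp_pos"],1),o["wrist_force"],o["ft_torque"],o["opening"])
s=vision.grab_frame("side")[:,:,::-1]; C=vision.get_calibration("side")
p=C["mtx"]@(C["world_to_cam"]@np.r_[o["tcp_pos"]+[50,0,25],1])[:3]; u,v=(p[:2]/p[2]).astype(int); print(u,v)
c=cv2.resize(s[max(v-70,0):v+70,max(u-90,0):u+90],None,fx=4,fy=4,interpolation=cv2.INTER_CUBIC)
cv2.imwrite("pics/v6.png",c); print(c.shape)
E
```

```text
[476.  252.3 131.5] [-0.25638971 -0.34969558 -1.69977855] [-0.02025581  0.03733495  0.03623416] 61.66545231139346
279 124
(560, 720, 3)
```

View pics/v6.png

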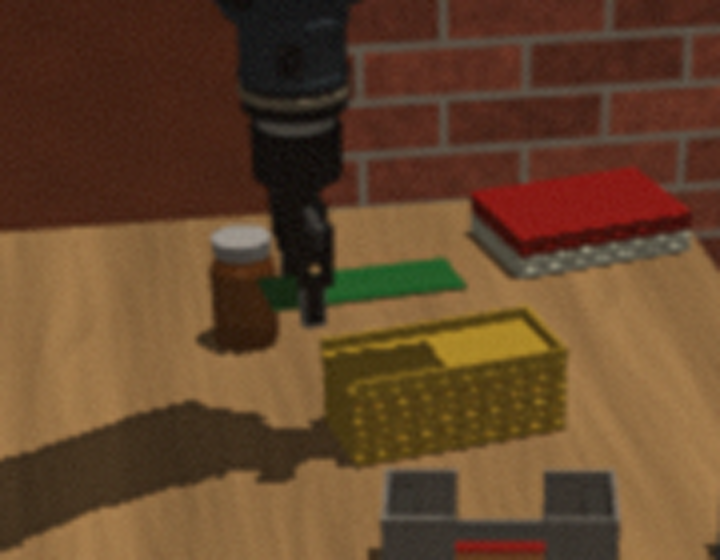

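The lid is held flat by its near end above the tray (green strip at px 265-460, row ~280). I carry it to the loaf pan.

Emit:
drive_tool(
  series=[
    [0, -0.02, 0, -0.043, 1],
    [0, -0.02, 0, -0.043, 1],
    [0, -0.02, 0, -0.043, 1],
    [0, 0, 0, 0, 1],
    [-0.00168, 0, -0.01622, 0, 1],
  ],
)

```text
time: 14.35
tcp_pos: [478.5, 237.9, 191.8]
eef_rot: [-1.57, -0.0, 0.249]
wrist_force: [0.3, 0.1, -1.7]
opening: 61.7
```

Emit:
drive_tool(
  series=[
    [-0.00336, 0, -0.03243, 0, 1],
    [-0.00336, 0, -0.03243, 0, 1],
    [-0.00336, 0, -0.03243, 0, 1],
    [-0.00336, 0, -0.03243, 0, 1],
    [-0.00336, 0, -0.03243, 0, 1],
  ],
)

```text
time: 14.77
tcp_pos: [501.3, 73.4, 190.7]
eef_rot: [-1.571, 0.002, 0.247]
wrist_force: [0.7, 1.1, -1.1]
opening: 61.8
```

Emit:
drive_tool(
  series=[
    [-0.00336, 0, -0.03243, 0, 1],
    [-0.00336, 0, -0.03243, 0, 1],
    [-0.00336, 0, -0.03243, 0, 1],
    [-0.00336, 0, -0.03243, 0, 1],
    [-0.00336, 0, -0.03243, 0, 1],
  ],
)

```text
time: 15.18
tcp_pos: [524.7, -87.9, 190.7]
eef_rot: [-1.57, 0.002, 0.247]
wrist_force: [0.4, 1.0, -0.8]
opening: 61.9
```

Emit:
drive_tool(
  series=[
    [-0.00336, 0, -0.03243, 0, 1],
    [-0.00336, 0, -0.03243, 0, 1],
    [-0.00336, 0, -0.03243, 0, 1],
    [-0.00336, 0, -0.03243, 0, 1],
    [-0.00336, 0, -0.03243, 0, 1],
  ],
)

```text
time: 15.6
tcp_pos: [548.1, -249.2, 190.5]
eef_rot: [-1.57, 0.002, 0.246]
wrist_force: [0.7, 0.4, -0.8]
opening: 61.9
```

Emit:
drive_tool(
  series=[
    [-0.00168, 0, -0.01622, 0, 1],
    [0, 0, 0, 0, 1],
    [0, 0, 0, 0, 1],
    [0, 0, 0, 0, 1],
  ],
)

```text
time: 15.93
tcp_pos: [550.6, -263.3, 191.0]
eef_rot: [-1.57, 0.001, 0.247]
wrist_force: [-0.0, -0.3, -1.5]
opening: 61.5
```

```bash
python3 - <<'E'
from fit import *
im,T,k=shot("w_over"); P=pose()
print(rows((550.8,-263.9,43.2),.247),P[:3,3],bot.observe()["opening"])
M["held"]=rect(170,64,P[2,3]+24.3+1.5)
print(fit("held",["w_over"],(P[0,3]+50.6,P[1,3]+12.8,.247),(10,10,.1)))
print(fit("rest",["w_over"],(601.4,-251.1,.247),(8,8,.05)))
E
```

```text
(array([-1.000e-01,  1.482e+02, -1.000e+00]), 0.001) [ 550.75331746 -262.96927913  191.41419484] 61.975008918600864
([599.8, -250.3], np.float64(0.2664), np.float64(11.25))
([594.7, -253.2], np.float64(0.2713), np.float64(7.23))
```

Emit:
drive_tool(
  series=[
    [0, 0.035, -0.001, 0, 1],
    [0, 0.035, 0, 0, 1],
    [0, 0.035, 0, 0, 1],
    [0, 0.025, 0, 0, 1],
    [0, 0.01, 0, 0, 1],
  ],
)

```text
time: 16.4
tcp_pos: [549.2, -262.8, 48.4]
eef_rot: [-1.568, 0.004, 0.248]
wrist_force: [-1.3, 0.4, -1.5]
opening: 61.7
```

Emit:
drive_tool(
  series=[
    [0, 0.002, 0, 0, 1],
    [0, 0, 0, 0, 1],
    [0, 0, 0, 0, 1],
    [0, 0.001, 0, 0, 1],
    [0, 0, 0, 0, 1],
  ],
)

```text
time: 16.82
tcp_pos: [552.0, -265.2, 50.4]
eef_rot: [-1.572, -0.002, 0.247]
wrist_force: [-0.1, -0.0, -2.6]
opening: 61.7
```

Emit:
drive_tool(
  series=[
    [0, 0.001, 0, 0, 1],
    [0, 0, 0, 0, 1],
    [0, 0, 0, 0, 1],
  ],
)

```text
time: 17.07
tcp_pos: [551.3, -264.9, 48.3]
eef_rot: [-1.571, -0.0, 0.247]
wrist_force: [-0.4, -0.4, -1.0]
opening: 61.6
```

Emit:
drive_tool(
  series=[
    [0, 0.001, 0, 0, 1],
    [0, 0.001, 0, 0, 1],
    [0, 0, 0, 0, 1],
    [0, 0, 0, 0, 1],
  ],
)

```text
time: 17.4
tcp_pos: [551.2, -264.8, 46.0]
eef_rot: [-1.571, 0.0, 0.247]
wrist_force: [0.2, -0.2, -0.7]
opening: 61.6
```

Emit:
drive_tool(
  series=[
    [0, 0.001, 0, 0, 1],
    [0, 0, 0, 0, 1],
    [0, 0, 0, 0, 1],
  ],
)

```text
time: 17.65
tcp_pos: [551.3, -264.8, 45.1]
eef_rot: [-1.571, 0.0, 0.247]
wrist_force: [0.0, 0.5, -1.1]
opening: 61.8
```

Emit:
drive_tool(
  series=[
    [0, 0.0005, 0, 0, 1],
    [0, 0, 0, 0, 1],
    [0, 0, 0, 0, 1],
  ],
)

```text
time: 17.9
tcp_pos: [551.3, -264.8, 44.6]
eef_rot: [-1.571, -0.0, 0.247]
wrist_force: [0.1, -0.5, -0.8]
opening: 61.4
```

Emit:
drive_tool(
  series=[
    [0, 0.001, 0, 0, 1],
    [0, 0, 0, 0, 1],
    [0, 0, 0, 0, 1],
  ],
)

```text
time: 18.15
tcp_pos: [551.4, -264.9, 44.0]
eef_rot: [-1.571, -0.0, 0.247]
wrist_force: [-1.8, 1.2, 5.1]
opening: 61.9
```

Emit:
drive_tool(
  series=[
    [0, 0.0005, 0, 0, 1],
    [0, 0, 0, 0, 1],
    [0, 0, 0, 0, 1],
  ],
)

```text
time: 18.4
tcp_pos: [551.4, -264.9, 44.0]
eef_rot: [-1.571, -0.001, 0.247]
wrist_force: [-5.0, 2.0, 12.3]
opening: 61.6
```

Emit:
drive_tool(
  series=[
    [0, 0.0005, 0, 0, 1],
    [0, 0, 0, 0, 1],
    [0, 0, 0, 0, 1],
  ],
)

```text
time: 18.65
tcp_pos: [551.5, -264.9, 43.9]
eef_rot: [-1.571, -0.001, 0.247]
wrist_force: [-6.8, 2.9, 18.8]
opening: 62.1
```

Emit:
drive_tool(
  series=[
    [0, -0.001, 0, 0, 1],
    [0, 0, 0, 0, 1],
    [0, 0, 0, 0, -1],
    [0, 0, 0, 0, -1],
    [0, 0, 0, 0, -1],
  ],
)

```text
time: 19.07
tcp_pos: [551.2, -264.8, 43.4]
eef_rot: [-1.571, 0.0, 0.247]
wrist_force: [0.1, -0.5, 0.2]
opening: 85.3
```

Emit:
drive_tool(
  series=[
    [0, 0, 0, 0, -1],
    [0, 0, 0, 0, -1],
    [0, -0.01, 0, 0, -1],
    [0, -0.03, 0, 0, -1],
    [0, -0.04, 0, 0, -1],
  ],
)

```text
time: 19.48
tcp_pos: [549.5, -264.0, 122.6]
eef_rot: [-1.568, 0.004, 0.247]
wrist_force: [-0.3, -0.6, 0.1]
opening: 85.4
```

Emit:
drive_tool(
  series=[
    [0.015, -0.04, 0, 0, -1],
    [0.03, -0.04, 0, 0, -1],
    [0, 0, 0, 0, -1],
    [0, 0, 0, 0, -1],
    [0, 0, 0, 0, -1],
  ],
)

```text
time: 19.9
tcp_pos: [588.6, -255.2, 194.5]
eef_rot: [-1.57, 0.001, 0.247]
wrist_force: [-0.3, -0.9, -0.5]
opening: 85.5
```

```bash
python3 - <<'E'
from fit import *
im,T,k=shot("w_laid"); P=pose(); print(P[:3,3],bot.observe()["opening"])
print("lid",fit("lidrest",["w_laid"],(601.4,-251.5,.247),(10,10,.1)))
print("rest",fit("rest",["w_laid"],(601.4,-251.1,.247),(8,8,.05)))
cv2.imwrite("pics/v7.png",im[:,:,::-1])
E
```

```text
[ 588.00290928 -255.17814271  193.79201952] 85.70704774303756
lid ([601.8, -253.0], np.float64(0.248), np.float64(11.88))
rest ([593.4, -244.6], np.float64(0.2474), np.float64(6.93))
```

View pics/v7.png

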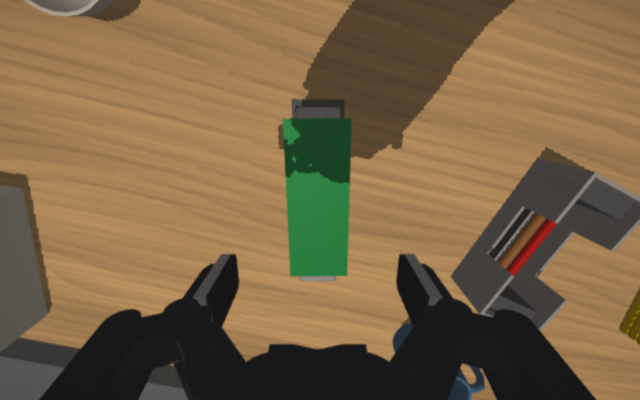

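The lid lies on the loaf pan with pan strips showing at both ends. To check the centring I zoom into both ends.

```bash
python3 - <<'E'
import cv2,numpy as np
a=cv2.imread("pics/w_laid.png"); f=lambda c:cv2.convertScaleAbs(cv2.resize(c,None,fx=7,fy=7,interpolation=cv2.INTER_NEAREST),alpha=1.5,beta=30)
cv2.imwrite("pics/v8.png",np.vstack([f(a[92:132,265:375]),f(a[256:296,265:375])]))
E
```

View pics/v8.png

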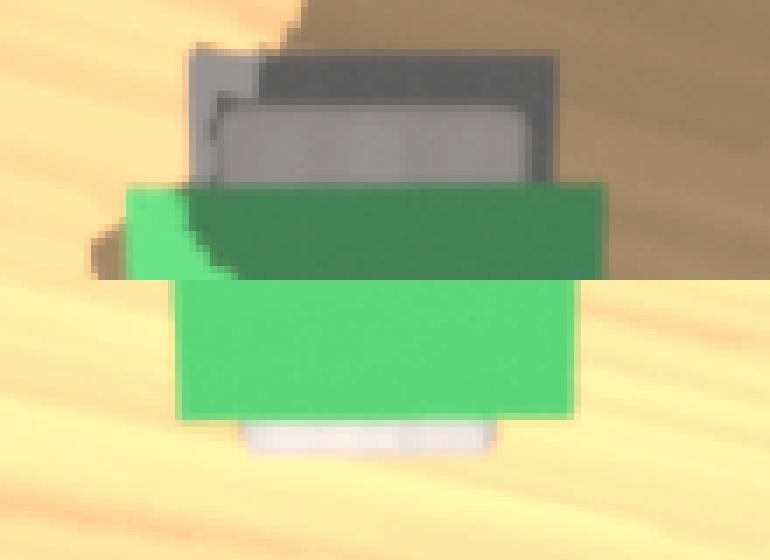

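The lid is centred to ~1 mm laterally and ~1.5 mm lengthwise (pan strips in the zoom: near row 15-26 mid 53.4 vs lid 52.4; far reversed by 1 px), flat and released. Now I regrasp it by the middle.

Emit:
drive_tool(
  series=[
    [0.007, 0.03, -0.0008, 0, -1],
    [0.007, 0.035, 0, 0, -1],
    [0, 0.035, 0, 0, -1],
    [0, 0.03, 0, 0, -1],
    [0, 0.012, 0, 0, -1],
  ],
)

```text
time: 20.37
tcp_pos: [598.7, -251.4, 46.9]
eef_rot: [-1.566, 0.007, 0.247]
wrist_force: [0.2, 0.5, -0.9]
opening: 85.3
```

Emit:
drive_tool(
  series=[
    [0, 0.005, 0, 0, -1],
    [0, 0, 0, 0, -1],
    [0, 0, 0, 0, -1],
    [0, 0, 0, 0, -1],
    [0, 0, 0, 0, -1],
  ],
)

```text
time: 20.78
tcp_pos: [603.3, -253.0, 49.2]
eef_rot: [-1.572, -0.001, 0.247]
wrist_force: [0.8, -0.7, 0.8]
opening: 85.5
```

```bash
python3 - <<'E'
from h import *
print(rows((601.8,-252.5,43.4),.248),bot.observe()["wrist_force"])
E
```

```text
(array([-1.4,  5.8,  0.9]), -0.001) [ 0.76081931 -0.65541465  0.76602248]
```

Emit:
drive_tool(
  series=[
    [-0.0014, 0.003, 0.0009, 0, -1],
    [0, 0.002, 0, 0, -1],
    [0, 0, 0, 0, -1],
    [0, 0, 0, 0, -1],
  ],
)

```text
time: 21.12
tcp_pos: [601.0, -252.1, 42.8]
eef_rot: [-1.571, 0.0, 0.247]
wrist_force: [-0.4, 0.0, 1.0]
opening: 85.4
```

Emit:
drive_tool(
  series=[
    [0, 0, 0, 0, 1],
    [0, 0, 0, 0, 1],
    [0, 0, 0, 0, 1],
    [0, 0, 0, 0, 1],
    [0, 0, 0, 0, 1],
  ],
)

```text
time: 21.53
tcp_pos: [601.3, -252.3, 43.4]
eef_rot: [-1.571, -0.0, 0.247]
wrist_force: [-2.4, 1.6, 7.1]
opening: 61.6
```

Emit:
drive_tool(
  series=[
    [0, -0.001, 0, 0, 1],
    [0, -0.003, 0, 0, 1],
    [0, -0.006, 0, 0, 1],
    [0, -0.02, 0, 0, 1],
    [0, -0.02, 0, 0, 1],
  ],
)

```text
time: 21.95
tcp_pos: [600.5, -251.9, 93.0]
eef_rot: [-1.57, 0.001, 0.247]
wrist_force: [0.0, 0.3, -1.0]
opening: 61.7
```

Emit:
drive_tool(
  series=[
    [0, -0.03, 0, 0, 1],
    [0, -0.03, 0, 0, 1],
    [0, -0.01, 0, 0, 1],
    [0, 0, 0, 0, 1],
    [0, 0, 0, 0, 1],
  ],
)

```text
time: 22.37
tcp_pos: [601.3, -252.2, 162.6]
eef_rot: [-1.571, -0.0, 0.247]
wrist_force: [-0.3, -0.7, -1.8]
opening: 61.9
```

Emit:
drive_tool(
  series=[
    [0, 0, 0, 0.1125, 1],
    [0, 0, 0, 0.1125, 1],
    [0, 0, 0, 0.1125, 1],
    [0, 0, 0, 0.1125, 1],
    [0, 0, 0, 0, 1],
  ],
)

```text
time: 22.78
tcp_pos: [600.3, -251.8, 160.7]
eef_rot: [-1.57, 0.003, -0.209]
wrist_force: [-0.0, -0.2, -1.2]
opening: 61.7
```

Emit:
drive_tool(
  series=[
    [-0.0035, 0, 0.0166, 0, 1],
    [-0.007, 0, 0.03325, 0, 1],
    [-0.007, 0, 0.03325, 0, 1],
    [-0.007, 0, 0.03325, 0, 1],
    [-0.007, 0, 0.03325, 0, 1],
  ],
)

```text
time: 23.2
tcp_pos: [599.5, -97.3, 161.7]
eef_rot: [-1.571, 0.002, -0.199]
wrist_force: [0.4, -0.2, -0.9]
opening: 61.9
```

Emit:
drive_tool(
  series=[
    [-0.007, 0, 0.03325, 0, 1],
    [-0.007, 0, 0.03325, 0, 1],
    [-0.007, 0, 0.03325, 0, 1],
    [-0.0035, 0, 0.0166, 0, 1],
    [0, 0, 0, 0, 1],
  ],
)

```text
time: 23.62
tcp_pos: [599.0, 23.7, 161.8]
eef_rot: [-1.57, 0.002, -0.195]
wrist_force: [-0.2, 0.6, -1.8]
opening: 62.0
```

Emit:
drive_tool(
  series=[
    [0, 0, 0, 0, 1],
    [0, 0, 0, 0, 1],
    [0, 0, 0, 0, 1],
  ],
)

```text
time: 23.87
tcp_pos: [599.6, 18.9, 162.4]
eef_rot: [-1.571, 0.001, -0.202]
wrist_force: [0.1, -0.1, -0.7]
opening: 62.0
```

```bash
python3 - <<'E'
from fit import *
im,T,k=shot("w_ovp"); P=pose()
print(rows((600.1,19.5,60),-.203),P[:3,3],bot.observe()["opening"])
M["held"]=rect(170,64,P[2,3]+23.7+1.5)
print("held",fit("held",["w_ovp"],(P[0,3],P[1,3],-.203),(10,10,.1)))
print("pan",fit("pan",["w_ovp"],(600.5,19,-.203),(8,8,.05)))
E
```

```text
(array([  0.3, 102.5,   0.8]), 0.0) [599.68469644  18.76260854 162.50381705] 61.41560392103847
held ([600.2, 17.6], np.float64(-0.1993), np.float64(11.55))
pan ([601.1, 18.3], np.float64(-0.2025), np.float64(3.15))
```

Held-lid fit shows the wrist camera reads ~1 mm low in y (seen on the loaf pan too), so I aim at y 19.8.

Emit:
drive_tool(
  series=[
    [0.0003, 0.03, 0.0011, 0, 1],
    [0, 0.03, 0, 0, 1],
    [0, 0.028, 0, 0, 1],
    [0, 0.012, 0, 0, 1],
    [0, 0, 0, 0, 1],
  ],
)

```text
time: 24.33
tcp_pos: [598.2, 19.7, 59.6]
eef_rot: [-1.572, 0.005, -0.203]
wrist_force: [-0.5, 0.0, -1.1]
opening: 61.8
```

Emit:
drive_tool(
  series=[
    [0, 0, 0, 0, 1],
    [0, 0, 0, 0, 1],
    [0, 0, 0, 0, 1],
    [0, 0, 0, 0, 1],
  ],
)

```text
time: 24.67
tcp_pos: [601.2, 20.5, 64.1]
eef_rot: [-1.57, -0.002, -0.203]
wrist_force: [0.4, 0.6, -0.7]
opening: 61.9
```

```bash
python3 - <<'E'
from fit import *
im,T,k=shot("w_near"); P=pose(); print(rows((600.1,19.8,39),-.203),P[:3,3])
M["held"]=rect(170,64,P[2,3]+25.2)
print("held",fit("held",["w_near"],(P[0,3],P[1,3],-.203),(10,10,.1)))
for c in("pan",): print(c,fit(c,["w_near"],(600.5,19,-.203),(8,8,.06)))
n=cv2.resize(im[40:270,190:450,::-1],None,fx=2.5,fy=2.5,interpolation=cv2.INTER_CUBIC); cv2.imwrite("pics/v9.png",n)
E
```

```text
(array([-0.8, 24.8, -0.9]), 0.0) [601.02336923  20.56351324  63.83267955]
held ([598.4, 20.1], np.float64(-0.1972), np.float64(9.86))
pan ([605.7, 18.7], np.float64(-0.196), np.float64(9.07))
```

View pics/v9.png

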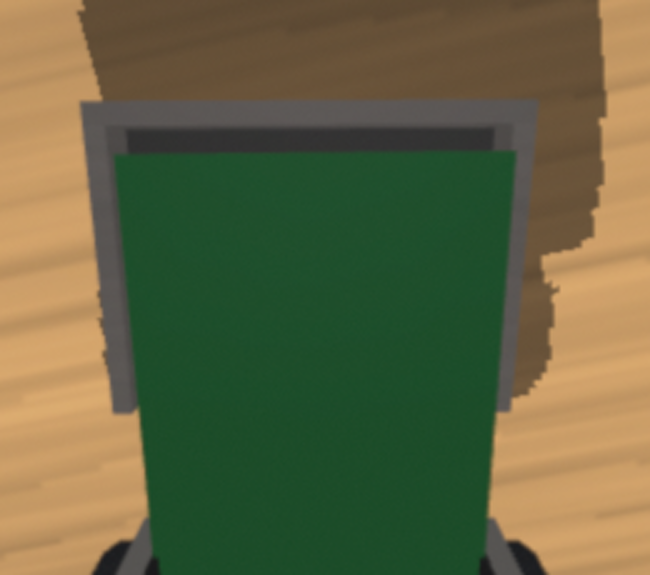

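```bash
python3 - <<'E'
from fit import *
T=np.load("pics/w_near.npy"); a=-.203; ax=np.array([np.cos(a),np.sin(a)])
for n,u,v,z in(("lid top end",316,101.2,88.9),("pan outer",316,80.4,75),("pan inner",316,90.4,75)):
    p=px2w((u,v),z,T,K)[0]; print(n,p.round(1),"along from TCP",((p[:2]-pose()[:2,3])@ax).round(1))
E
```

```text
lid top end [519.1  36.5  88.9] along from TCP -83.5
pan outer [510.5  38.2  75. ] along from TCP -92.2
pan inner [514.5  37.4  75. ] along from TCP -88.2
```

The lid is within ~1 mm of centre of the rim in both axes (shift needed -0.8, -1.0 mm). Lowering with that correction.

Emit:
drive_tool(
  series=[
    [-0.0008, 0.003, -0.001, 0, 1],
    [0, 0.003, 0, 0, 1],
    [0, 0.003, 0, 0, 1],
    [0, 0, 0, 0, 1],
    [0, 0, 0, 0, 1],
  ],
)

```text
time: 25.13
tcp_pos: [599.2, 19.8, 53.5]
eef_rot: [-1.571, 0.001, -0.203]
wrist_force: [0.2, -0.5, -1.6]
opening: 62.2
```

Emit:
drive_tool(
  series=[
    [0, 0.002, 0, 0, 1],
    [0, 0.002, 0, 0, 1],
    [0, 0.002, 0, 0, 1],
    [0, 0, 0, 0, 1],
  ],
)

```text
time: 25.47
tcp_pos: [599.1, 19.8, 47.3]
eef_rot: [-1.571, 0.001, -0.203]
wrist_force: [0.6, -0.1, -0.4]
opening: 62.0
```

Emit:
drive_tool(
  series=[
    [0, 0.002, 0, 0, 1],
    [0, 0.002, 0, 0, 1],
    [0, 0, 0, 0, 1],
    [0, 0, 0, 0, 1],
  ],
)

```text
time: 25.8
tcp_pos: [599.3, 19.8, 43.7]
eef_rot: [-1.571, 0.0, -0.203]
wrist_force: [-0.3, 1.2, -1.5]
opening: 62.0
```

Emit:
drive_tool(
  series=[
    [0.0005, 0.0015, 0, 0, 1],
    [0, 0.0015, 0, 0, 1],
    [0, 0, 0, 0, 1],
    [0, 0, 0, 0, 1],
  ],
)

```text
time: 26.13
tcp_pos: [599.8, 19.7, 40.7]
eef_rot: [-1.571, 0.0, -0.203]
wrist_force: [0.6, -0.1, -1.1]
opening: 61.6
```

Emit:
drive_tool(
  series=[
    [0, 0.001, 0, 0, 1],
    [0, 0, 0, 0, 1],
    [0, 0, 0, 0, 1],
  ],
)

```text
time: 26.38
tcp_pos: [599.8, 19.7, 39.8]
eef_rot: [-1.571, 0.0, -0.203]
wrist_force: [-0.3, 0.2, -0.6]
opening: 61.9
```

Emit:
drive_tool(
  series=[
    [0, 0.0007, 0, 0, 1],
    [0, 0, 0, 0, 1],
    [0, 0, 0, 0, 1],
  ],
)

```text
time: 26.63
tcp_pos: [599.9, 19.7, 39.1]
eef_rot: [-1.571, -0.0, -0.203]
wrist_force: [-0.2, 0.1, -1.3]
opening: 61.8
```

Emit:
drive_tool(
  series=[
    [0, 0.0007, 0, 0, 1],
    [0, 0, 0, 0, 1],
    [0, 0, 0, 0, 1],
  ],
)

```text
time: 26.88
tcp_pos: [600.0, 19.7, 38.5]
eef_rot: [-1.571, -0.0, -0.203]
wrist_force: [-0.6, -0.0, 0.6]
opening: 61.7
```

Emit:
drive_tool(
  series=[
    [0, 0.0005, 0, 0, 1],
    [0, 0, 0, 0, 1],
    [0, 0, 0, 0, 1],
  ],
)

```text
time: 27.13
tcp_pos: [600.0, 19.7, 38.4]
eef_rot: [-1.571, -0.0, -0.203]
wrist_force: [-2.6, 0.0, 6.9]
opening: 61.8
```

Contact at the expected seat height (TCP 38.4 → lid mid ≈62). Release, rise, check.

Emit:
drive_tool(
  series=[
    [0, -0.0004, 0, 0, 1],
    [0, 0, 0, 0, -1],
    [0, 0, 0, 0, -1],
    [0, 0, 0, 0, -1],
    [0, 0, 0, 0, -1],
  ],
)

```text
time: 27.55
tcp_pos: [599.9, 19.7, 38.3]
eef_rot: [-1.571, -0.0, -0.203]
wrist_force: [-0.4, -0.6, 0.5]
opening: 85.6
```

Emit:
drive_tool(
  series=[
    [0, 0, 0, 0, -1],
    [0, -0.01, 0, 0, -1],
    [0, -0.03, 0, 0, -1],
    [0, -0.04, 0, 0, -1],
    [0, -0.04, 0, 0, -1],
  ],
)

```text
time: 27.97
tcp_pos: [599.0, 19.7, 160.1]
eef_rot: [-1.571, 0.001, -0.203]
wrist_force: [1.4, -0.0, -0.1]
opening: 85.5
```

Emit:
drive_tool(
  series=[
    [0, -0.04, 0, 0, -1],
    [0, -0.02, 0, 0, -1],
    [0, 0, 0, 0, -1],
    [0, 0, 0, 0, -1],
    [0, 0, 0, 0, -1],
  ],
)

```text
time: 28.38
tcp_pos: [599.6, 19.7, 218.0]
eef_rot: [-1.571, 0.001, -0.203]
wrist_force: [-0.2, -0.0, 0.2]
opening: 85.3
```

```bash
python3 - <<'E'
from fit import *
im,T,k=shot("w_end"); print(pose()[:3,3],bot.observe()["opening"],bot.observe()["wrist_force"])
print("lid",fit("lidpan",["w_end"],(600,19.5,-.203),(10,10,.1)),"pan",fit("pan",["w_end"],(600.5,19,-.203),(8,8,.06)))
for c in("scene","side"):
    s=vision.grab_frame(c)
    for t in("lid_mid","shaker","bowl","mug"): print(c,t,[(np.round(d["location"]).tolist(),round(d["confidence"],2)) for d in spot_point(c,t)[:1]])
n=cv2.resize(im[40:320,170:470,::-1],None,fx=2,fy=2,interpolation=cv2.INTER_CUBIC); cv2.imwrite("pics/v10.png",n)
E
```

```text
[599.31132503  19.66175942 217.43918536] 85.38932516067057 [0.66117706 0.01549051 0.30724619]
lid ([596.8, 19.4], np.float64(-0.2025), np.float64(10.65)) pan ([600.9, 18.5], np.float64(-0.2014), np.float64(8.39))
scene lid_mid [([599.0, 23.0, 61.0], 0.73)]
scene shaker [([441.0, 483.0, -1.0], 0.61)]
scene bowl [([442.0, -524.0, 0.0], 0.8)]
scene mug [([502.0, 255.0, 68.0], 0.63)]
side lid_mid [([600.0, 20.0, 64.0], 0.8)]
side shaker []
side bowl [([442.0, -523.0, 3.0], 0.69)]
side mug [([801.0, -43.0, -2.0], 0.74)]
```

View pics/v10.png

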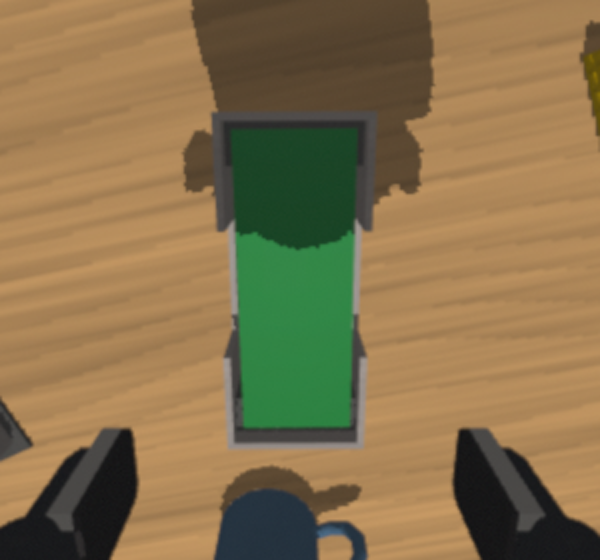

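The lid lies inside the rim (px 232-358, rows 125-430), parallel to the walls with even gaps, and the fingers are clear. I'm handing in.

```bash
python3 -c "
from station import bot
print(bot.sign_off())"
```

```text
the job is handed in; nothing more can be done
None
```

The lid now lies flat on the ledges inside the utensil pan, and the job was handed in at about 29 s of the 67 s allowed.

- **Slide:** I pressed on the lid with about 8 N (at most about 10.5 N read) and slid it until it stuck out about 59 mm over the front edge. I then took it by that end.
- **Loaf pan:** I laid the lid along the top and let go. The close-up showed it centred to about 1 mm across and 1.5 mm lengthwise. The firmest push here read about 19 N.
- **Utensil pan:** I took the lid by its middle and lowered it through the notches. It met the seat at the expected height with no earlier contact, and I released it at about 7 N.

**Last checks:**
- The final wrist picture shows the lid inside the rim, parallel to the walls, with the fingers open and clear above.
- Both fixed cameras put the lid's centre at about (600, 21, 62), against a seat height of 61 mm.
- The jar and bowl (scene camera) and the mug (side camera) read within about 3 mm of where they started, which is within the detectors' error.

**Checks that disagreed or failed:**
- The last outline fit of the lid read 3 to 4 mm short in x compared with the pan fit. The gripper hides part of the far end in that view, and the other readings and the picture did not bear it out.
- The scene camera's last mug detection was really the tray.
- The side camera missed the jar in the last look.

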